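Hang the handle carrier on the drying rail and slide it to the collar

ROBOT

A 6-joint arm with a two-finger parallel gripper is mounted at the origin on the work surface. World frame = base frame: x ahead of the robot, y to its left, z up, the work surface at z = 0. Lengths are in m, angles in rad, forces in N, time in s.
With the tool pointing down it reaches from about 0.375 to 0.975 m from the base axis. Payload 3.8 kg.
Tool frame: the origin (TCP) lies at the centre of the arm's flange, where the gripper is bolted on; the fingertips stand 173 mm ahead of it and the grasp point (between the pads) lies 155 mm ahead of it (bot.tip_reach is the distance from the TCP to the fingertips, in m); z points along the fingers, y is the line along which they close (so a half turn about z gives the same grasp; the last joint's range is limited). The gripper opens to 85 mm and grips with 20 to 120 N. Pads are 22 mm wide; open, the fingers measure 114 mm over their backs; the gripper's body (76 mm by 85 mm) begins 54 mm behind the grasp point. The pads swing forward as they close: fully open they stand 13 mm farther back than shut.
Start: joints at [-1.161, 0.264, 1.604, -0, 1.274, -0.037], TCP at [0.292, -0.609, 0.405] pointing down, gripper open.
Joint ranges: [-2.63, 2.63], [-0.94, 2.18], [0.31, 2.57], [-1.31, 4.45], [0, 2.66], [-2.55, 2.55]. Speed limits (rad/s): [2.57, 2.57, 3.14, 3.14, 3.14, 3.14].

INTERFACE

Orientations are given as a rotation vector (axis times angle).
In Python, from workcell import bot gives the robot as it stands.
- The arm moves only by the tool drive_tool, never from a script. Its arguments are lists of equal length, an entry for each row: "claw": the finger opening in mm, from 0 to 85.4; "slide": the shift along the world's x, y, z each as a share of 0.5 m, from -1 to 1, a list of three; "yaw": the turn about the world's z as a share of 180 degrees, from -1 to 1. A call has 1 to 8 rows; each row is the pose to reach, as a shift and turn from the pose commanded when the call began, turning the shorter way round; what a row does not reach only later rows make up. A row lasts 1/12 s, in which the tool goes at most 41.7 mm and 7.16 degrees, less where a joint would pass 70% of its speed; a pose out of reach is approached as far as the arm can. A call with a number of a shift or a turn outside -1 to 1 is refused whole. A call with a gripper value outside its range is refused whole. The fingers move at their own pace and stop on an object; "newtons" is the grip in N (left out, the last holds). Time passes only in rows, so rows that repeat a pose let the fingers close. It gives the time, the measured TCP pose, the force, the opening and the grip force at its end, in the units of the state.
- bot.read_state(): the state, without advancing time (a new reading comes with each control period).
- bot.read_camera(name): name is "side" or "top" or "wrist"; returns a dict with "color" (400x640x3 uint8, red, green, blue), "depth" (400x640 float32, m along the optical axis (not along the pixel's ray), 0 where there is no reading), "mtx" (3x3 intrinsics, pixels), "eye" and "rotation" of the camera in the world. Camera axes: x right, y up, looking along -z (the intrinsics and any distortion apply to the point x, -y, -z); pixel columns grow to the right and rows downward; lengths in m; the calibration is good to about 2 mm. A picture is of the moment at which its call begins.
- bot.finish_job(): hands the job in; it is judged then, once.
The state is a dict: "time": time; "q": joint angles; "joint_vel": joint speeds; "joint_torque": joint torques, N m; "tool_pos": TCP position; "tcp_rot": TCP orientation; "wrist_force": force on the tool from outside, world axes, zero at the start; "torque": the same for the moment, N m; "width": opening from 0.0 (shut) to 1.0 (fully open); "grip_force": force on a finger pad.
Only numpy, scipy, OpenCV 4.12 (cv2) and the standard library are available. Lean on these libraries where they do the work, as an engineer would, in place of code of your own. Each camera call takes 0.05 s, during which the arm holds its last target. There are 200 camera calls.

TASK

Take the carrier whose hook is open on one side (not the one with the closed eye) from its sloping rest and hook it onto the drying rail, at least a hand's width (90 mm, centre to centre) from the steel collar. Then slide it along the rail, without lifting it off, until it touches the collar, and let it hang there freely against the collar; the collar marks the place and must not be shoved along. Leave the other carrier in its rest.

Things in the scene. Friction and masses are not known exactly. Their poses are not given: they have to be found in the camera images.
- carrier: Plywood board 12 mm thick (y), 100 wide (x -47 to 53), 192 tall (z), 0.15-0.31 kg, four turned handles in its frame (z 0 to 84). Hook above: neck x -32 to -14; nose x 14 to 26 ending at z 112, so the rail enters by the 28 mm gap (z 84 to 112) below the nose on the +x side, then up the 28 mm wide throat to a V seat. Origin: middle of the lower edge. Starts leaning in rest_a on its -y face.
- carrier_seat (a point): Point in the carrier at x 0, y 0, z 130 mm: on the rail's axis when the hook is seated on the rail. Axes as the carrier.
- carrier_tab (a point): Point at carrier x -3, y 0, z 174 mm, mid-thickness, where to pinch it across its 12 mm. Here are a crossbar (x -32 to 26, z 138 to 160) and above it a tab (x -22 to 16, up to the top edge at z 192). In the rest, all above z 105 mm is clear on both faces. Axes as the carrier.
- closed_carrier: The other carrier, in the other rest: same size and make, but the nose runs down to the frame, so that it has a closed eye and cannot be hooked. To be left alone. Origin and axes as for the carrier.
- rail: Fixed drying rail: steel bar 12 mm thick, 380 mm long along y, axis 210 mm above the bench, between wooden posts 24 x 18 mm, 222 mm tall, at y +-190 mm, with feet 130 x 30 x 14 mm. Origin: bench level below the bar's middle.
- rail_mid (a point): Middle of the rail on its axis; y along the rail, z up.
- collar: Dark steel collar on the rail, 32 mm diameter, 20 mm long, a small brass screw pointing down to 24 mm below the axis. Held by friction only (about 7 N moves it). Origin: its centre on the rail's axis; axes as the rail. Sits within 100 mm of the rail's middle; the carrier may come up to it from either side.
- rest_a: Wooden sloping rest 130 x 130 mm, fixed, in which the carrier lies, its z axis tilted 38 degrees from vertical, the top leaning to the rest's +x (away from the robot). Its lower edge lies on a ledge 40 mm in -x of the origin and 30 mm up; sloping board 120 mm wide, 105 long. Origin: centre of the underside.
- rest_b: The same rest, holding the closed carrier; fixed.
Mind the look-alikes: they are no part of the job. What is shaped like the carrier but pink is not meant.

How it is judged:
On the way, in this order (a step that is already met when the one before it is completed fails the run):
1. the carrier's hook is on the rail, at least 90 mm (centre to centre) from the collar (x of carrier_seat in the frame of rail_mid between -0.012 and 0.012 m and z of carrier_seat in the frame of rail_mid between -0.006 and 0.008 m and distance between carrier_seat and collar above 0.09 m and distance between carrier_seat and rail_mid below 0.185 m), for 0.2 s.
2. the carrier, still on the rail, touches the collar (contact force between carrier and collar above 0.2 N and distance between carrier_seat and collar below 0.025 m).
At the end, for the whole second after the job is handed in: The carrier hangs at rest by its hook, seated on the rail (within 6 mm across it and 5 mm in height), upright within 0.2 rad, its face no more than 3 mm from the collar's (centres within 19 mm), the collar within 3 mm of where it was, the closed carrier within 20 mm of where it was (x of carrier_seat in the frame of rail_mid between -0.006 and 0.006 m and z of carrier_seat in the frame of rail_mid between -0.005 and 0.005 m and angle between carrier's own z axis and vertical below 0.2 rad and distance between carrier_seat and collar below 0.019 m and distance of collar from where it was at the start of the episode below 0.003 m and distance of closed_carrier from where it was at the start of the episode below 0.02 m and linear speed of carrier below 0.03 m/s); the robot touches nothing.
It fails at once if the collar shoved more than 3 mm from its place (distance of collar from where it was at the start of the episode above 0.003 m).
It fails at once if the closed carrier moved more than 20 mm (distance of closed_carrier from where it was at the start of the episode above 0.02 m).
It fails at once if the carrier lifted off its seat by more than 12 mm, with the rail in its hook, within 70 mm of the collar (distance between carrier_seat and collar below 0.07 m and x of carrier_seat in the frame of rail_mid between -0.025 and 0.025 m and z of carrier_seat in the frame of rail_mid between 0.012 and 0.045 m).
It also fails if it takes over 64 s, if anything falls off the work surface, if the arm or the gripper's body presses on something with over 40 N, if the wrist force passes 120 N, or if a joint passes its speed limit or range.

## Working session

There is one attempt and no reset: what is moved stays moved. The work goes in short steps, Python scripts to look and compute and a tool call to move; the robot and the scene stay as the last step left them, time stands still between calls to the robot, and variables do not carry over. Pictures are saved under pics/ and viewed, at most 13 in all, crops included, and the job is handed in when it is done.

Besides the shell and the picture viewer there is one more tool, called after "Emit:" by a JSON object that holds its "method" and its "body", one argument or row to a line. drive_tool: Moves the arm, as the interface text tells. Shift numbers are shares of 0.5 m and turn numbers shares of 180 degrees, none past 1 either way. Its arguments: {"type":"object","properties":{"claw":{"type":"array","items":{"type":"number"}},"slide":{"type":"array","items":{"type":"array","items":{"type":"number"}}},"yaw":{"type":"array","items":{"type":"number"}},"newtons":{"type":"number"}},"required":["claw","slide","yaw"]}

```bash
mkdir -p pics; ls; cat > h.py <<'E'
import numpy as np, cv2
from workcell import bot
def cap(n):
    c=bot.read_camera(n); np.savez(f'pics/{n}.npz',**{k:np.asarray(v) for k,v in c.items()}); return c
def ld(n): return dict(np.load(f'pics/{n}.npz'))
def rot(c):
    R=np.asarray(c['rotation']); return R if R.shape==(3,3) else cv2.Rodrigues(R)[0]
def ray(c,u,v):
    d=np.linalg.inv(c['mtx'])@np.array([u,v,1.]); return rot(c)@np.array([d[0],-d[1],-d[2]])
def onz(c,u,v,z):
    d=ray(c,u,v); e=np.array(c['eye']); return e+d*(z-e[2])/d[2]
def dep(c,u,v): 
    return np.array(c['eye'])+ray(c,u,v)*float(c['depth'][int(v),int(u)])
def cloud(c):
    h,w=c['depth'].shape; v,u=np.mgrid[:h,:w]; p=np.stack([u,v,np.ones_like(u)],-1).reshape(-1,3)@np.linalg.inv(c['mtx']).T
    p=p*np.array([1,-1,-1]); P=(p@rot(c).T)*c['depth'].reshape(-1,1)+np.array(c['eye']); return P.reshape(h,w,3)
def save(c,f): cv2.imwrite(f'pics/{f}.png',c['color'][:,:,::-1])
E
python3 - <<'E'
from h import *
ims=[]
for n in ['top','side','wrist']:
    c=cap(n); save(c,n+'0'); print(n,c['eye'],np.round(rot(c),3).tolist(),c['mtx'].tolist(),[k for k in c])
print(bot.read_state())
E
```

```text
pics
top [ 0.32628263 -0.05393474  1.28058516] [[-0.029, 0.998, -0.052], [-0.999, -0.03, -0.014], [-0.016, 0.052, 0.999]] [[389.6499616086787, 0.0, 314.12742875063964], [0.0, 389.6499616086787, 201.4078990949721], [0.0, 0.0, 1.0]] ['color', 'depth', 'mtx', 'eye', 'rotation']
side [0.06094886 0.61221539 0.79743127] [[-0.886, 0.311, -0.344], [-0.463, -0.583, 0.667], [0.007, 0.751, 0.661]] [[364.87257333680003, 0.0, 317.28460483278883], [0.0, 364.87257333680003, 197.3694944929283], [0.0, 0.0, 1.0]] ['color', 'depth', 'mtx', 'eye', 'rotation']
wrist [ 0.35769744 -0.57669235  0.37249059] [[0.432, 0.863, 0.262], [-0.902, 0.415, 0.123], [-0.003, -0.289, 0.957]] [[311.3938656927808, 0.0, 317.3471126548098], [0.0, 311.3938656927808, 198.6943564526869], [0.0, 0.0, 1.0]] ['color', 'depth', 'mtx', 'eye', 'rotation']
{'time': 0.15, 'q': array([-1.16089540e+00,  2.64602542e-01,  1.60509209e+00, -6.19046223e-06,
        1.27374457e+00, -3.68971222e-02]), 'joint_vel': array([ 0.00099843, -0.00182585, -0.00599619, -0.00014986, -0.00117978,
       -0.00027274]), 'joint_torque': array([-5.28391172e-05, -5.15908206e+01, -3.67958879e+01,  2.20867241e-05,
        8.06776079e-03,  4.97053816e-05]), 'tool_pos': array([ 0.29154243, -0.60848416,  0.40361547]), 'tcp_rot': array([-3.06175518e+00, -6.95606597e-01,  5.46645142e-04]), 'wrist_force': array([0.15476261, 0.14611037, 0.18005294]), 'torque': array([-0.02922033,  0.02379301,  0.00214191]), 'grip_force': 0.0, 'width': 0.9971081702880327}
```

View pics/top0.png

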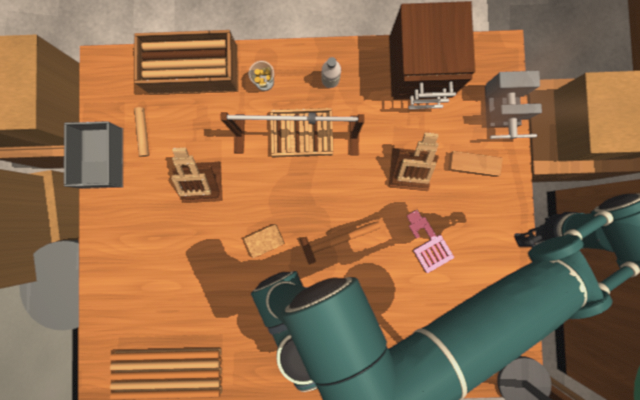

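View pics/side0.png

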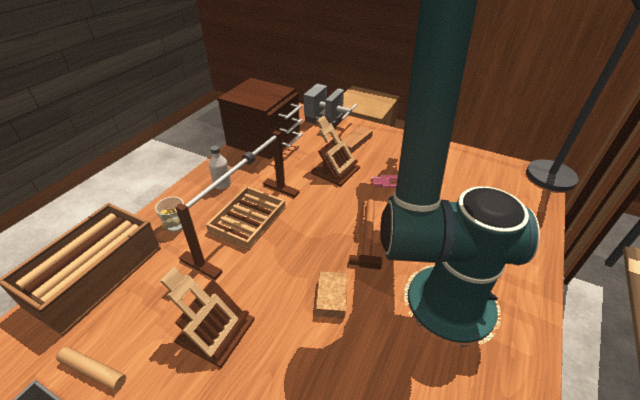

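Top view: two carriers in rests, at about (190,178) and (418,160); the pink look-alike lies at (430,240), the rail runs (228,118)–(360,120), with the collar near (312,118). Enlarging both candidates.

```bash
python3 - <<'E'
from h import *
t=ld('top')['color'];s=ld('side')['color']
def cr(a,u,v,w=36,W=400,H=300):
    return cv2.resize(a[v-int(w*.75):v+int(w*.75),u-w:u+w],(W,H),interpolation=cv2.INTER_CUBIC)
im=np.vstack([np.hstack([cr(t,192,175),cr(t,415,160)]),np.hstack([cr(s,205,315,64),cr(s,338,150,44)])])
cv2.imwrite('pics/cand.png',im[:,:,::-1])
for n in ['top','side']:
    c=ld(n);P=cloud(c);col=c['color'];hsv=cv2.cvtColor(col,cv2.COLOR_RGB2HSV)
    # rail: height 0.19..0.235, x region
    m=(P[...,2]>.19)&(P[...,2]<.24)&(P[...,0]>.4)&(P[...,0]<.65)&(np.abs(P[...,1])<.35)
    k,l,st,ce=cv2.connectedComponentsWithStats(m.astype(np.uint8))
    for i in range(1,k):
        if st[i,4]>15: q=P[l==i]; print(n,st[i],q.min(0).round(3),q.max(0).round(3),np.median(q,0).round(3))
E
```

```text
top [221 112 144  14 776] [ 0.596 -0.183  0.19 ] [0.638 0.212 0.227] [0.616 0.003 0.215]
side [175 131 107  90 861] [ 0.591 -0.183  0.19 ] [0.636 0.217 0.228] [0.612 0.049 0.215]
```

View pics/cand.png

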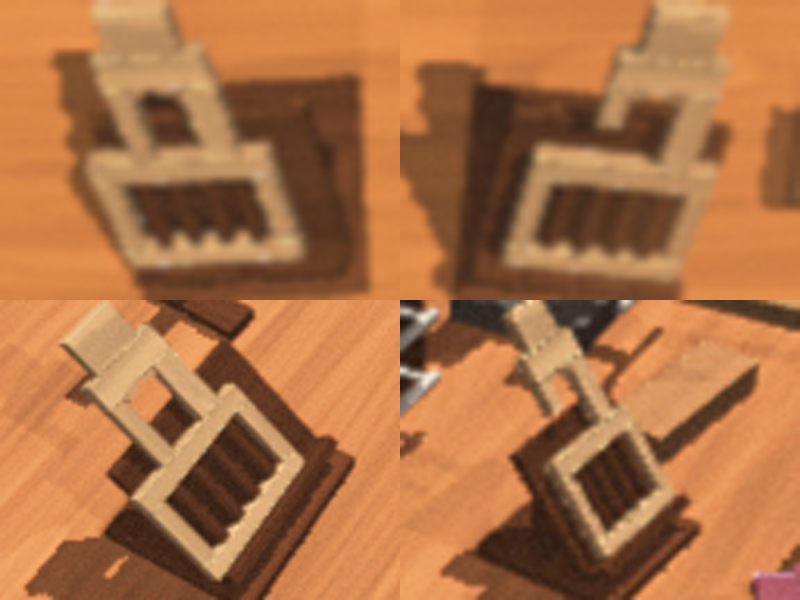

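The left carrier, top (190,175) / side (205,315), has a closed ring. The right one, top (415,160) / side (338,150), has a nose ending free on its +y side, so it is the open hook and the one meant. The one at (430,240) is pink and not meant. Next I measure it, the rail and the collar.

```bash
python3 - <<'E'
from h import *
for n,(u0,u1,v0,v1) in {'top':(385,445,125,192),'side':(310,362,112,185)}.items():
    c=ld(n);P=cloud(c);hsv=cv2.cvtColor(c['color'],cv2.COLOR_RGB2HSV)
    m=np.zeros(P.shape[:2],bool);m[v0:v1,u0:u1]=1
    m&=(hsv[...,2]>120)&(hsv[...,1]<150)&(P[...,2]>.04)
    k,l,st,_=cv2.connectedComponentsWithStats(m.astype(np.uint8));i=1+st[1:,4].argmax();m=l==i
    q=P[m];hs=hsv[m]; print(n,st[i],'hsv',np.median(hs,0))
    ce=np.median(q,0)
    for _ in range(4):
        u,s,vt=np.linalg.svd(q-q.mean(0),full_matrices=False);nn=vt[2];d=(q-q.mean(0))@nn;q=q[abs(d)<max(.003,2*d.std())]
    if nn[2]<0:nn=-nn
    print(' plane n',nn.round(3),'tilt',np.degrees(np.arcsin(nn[2])).round(1),'yaw of -n',np.degrees(np.arctan2(-nn[1],-nn[0])).round(2),'resid',d.std().round(4),len(q))
    # rays on plane for in-plane coords
    yc=nn;xc=np.cross(yc,[0,0,1]);xc/=np.linalg.norm(xc);zc=np.cross(xc,yc)
    p0=q.mean(0);X=(q-p0)@xc;Z=(q-p0)@zc
    pts=np.stack([X,Z],1)
    print(' X',X.min(),X.max(),'Z',Z.min(),Z.max())
    for z in np.arange(Z.max(),Z.min(),-.012):
        s=(Z<=z)&(Z>z-.012); print('  z%.3f x %.3f..%.3f n%d'%(z-Z.max(),X[s].min(),X[s].max(),s.sum()))
    f=(Z<Z.max()-.115)
    r=cv2.minAreaRect((pts[f]*1000).astype(np.float32));print(' frame rect',r)
    t=p0+zc*(Z.max()-.018)+xc*np.mean([X[Z>Z.max()-.028].min(),X[Z>Z.max()-.028].max()])
    print(' tab face pt',t.round(4),'xc',xc.round(3),'zc',zc.round(3),'mid',(t-.006*yc).round(4))
for n in ['top','side']:
    c=ld(n);P=cloud(c);V=c['color'].max(2)
    m=(P[...,2]>.205)&(P[...,2]<.235)&(P[...,0]>.58)&(P[...,0]<.65)&(np.abs(P[...,1]-.012)<.165)
    q=P[m];a=np.polyfit(q[:,1],q[:,0],1);r=q[:,0]-np.polyval(a,q[:,1])
    b=(abs(r)<.006)&(q[:,2]<.219);a=np.polyfit(q[b,1],q[b,0],1)
    print(n,'rail x=%.4f*y+%.4f'%tuple(a),'z med',np.median(q[b,2]))
    col=m&(P[...,2]>.2195); print(' collar hi pts',col.sum(),P[col].min(0).round(3),P[col].max(0).round(3),np.median(P[col],0).round(4))
    p=(P[...,2]>.19)&(P[...,2]<.24)&(P[...,0]>.58)&(P[...,0]<.65)&(np.abs(P[...,1])<.3)
    z=P[p];print(' y ext',z[:,1].min(),z[:,1].max())
    vv,uu=np.nonzero(m&(V<80));print(' dark',len(vv),np.median(P[vv,uu],0).round(4),P[vv,uu].min(0).round(3),P[vv,uu].max(0).round(3),uu.min(),uu.max(),vv.min(),vv.max())
E
```

```text
top [399 133  40  49 838] hsv [ 15. 125. 189.]
 plane n [-0.782  0.109  0.613] tilt 37.8 yaw of -n -7.96 resid 0.0021 680
 X -0.0455247736942838 0.05332290854411971 Z -0.09969514945953302 0.08773564048411045
  z0.000 x -0.022..0.016 n49
  z-0.012 x -0.020..0.017 n43
  z-0.024 x -0.031..0.025 n54
  z-0.036 x -0.029..0.026 n62
  z-0.048 x -0.030..0.026 n61
  z-0.060 x -0.032..0.026 n37
  z-0.072 x -0.030..0.026 n30
  z-0.084 x -0.031..0.024 n21
  z-0.096 x -0.031..0.036 n18
  z-0.108 x -0.046..0.053 n94
  z-0.120 x -0.044..0.053 n73
  z-0.132 x -0.045..0.053 n20
  z-0.144 x -0.045..0.051 n21
  z-0.156 x -0.044..0.053 n23
  z-0.168 x -0.039..0.053 n33
  z-0.180 x -0.039..0.047 n41
 frame rect ((3.9236373901367188, -63.44960021972656), (98.2283935546875, 72.31124877929688), 0.5671721696853638)
 tab face pt [ 0.5523 -0.3747  0.1722] xc [ 0.138  0.99  -0.   ] zc [ 0.607 -0.085  0.79 ] mid [ 0.557  -0.3753  0.1685]
side [317 116  37  56 554] hsv [ 15. 116. 202.]
 plane n [-0.78   0.105  0.617] tilt 38.1 yaw of -n -7.68 resid 0.0017 472
 X -0.04984557880001426 0.05345941456081282 Z -0.091564
[... 615 characters left out ...]
7117919922)
 tab face pt [ 0.5475 -0.3718  0.1715] xc [ 0.134  0.991 -0.   ] zc [ 0.611 -0.082  0.787] mid [ 0.5521 -0.3724  0.1678]
top rail x=0.0472*y+0.6153 z med 0.2140375182981793
 collar hi pts 57 [ 0.601 -0.139  0.22 ] [0.626 0.148 0.227] [ 0.6137 -0.04    0.2237]
 y ext -0.183460031836928 0.21219107411807234
 dark 7 [ 0.6012 -0.0421  0.216 ] [ 0.6   -0.045  0.214] [ 0.603 -0.034  0.221] 310 314 122 123
side rail x=0.0518*y+0.6100 z med 0.2143159382144057
 collar hi pts 48 [ 0.599 -0.047  0.22 ] [ 0.622 -0.026  0.228] [ 0.6075 -0.0344  0.2239]
 y ext -0.18294041864249677 0.2173951589769048
 dark 74 [ 0.6014 -0.0317  0.2127] [ 0.595 -0.152  0.205] [ 0.627 -0.017  0.227] 242 274 140 163
```

Emit:
{"method": "drive_tool", "body": {
  "claw": [85,85,85,85,85,85,85,85],
  "slide": [
    [0.08,0.07,0.02],
    [0.14,0.13,0.04],
    [0.21,0.19,0.04],
    [0.28,0.25,0.04],
    [0.34,0.31,0.04],
    [0.41,0.37,0.04],
    [0.47,0.42,0.04],
    [0.525,0.47,0.04]
  ],
  "yaw": [0.04,0.08,0.12,0.16,0.2,0.24,0.28,0.314]
}}

```text
time: 0.82
tool_pos: [0.5397, -0.3859, 0.4244]
tcp_rot: [-2.362, -2.07, 0.0]
wrist_force: [0.5, -0.5, 0.0]
width: 0.997
grip_force: 0.0
```

Emit:
{"method": "drive_tool", "body": {
  "claw": [85,85],
  "slide": [
    [0,0,0],
    [0,0,0]
  ],
  "yaw": [0,0]
}}

```text
time: 0.98
tool_pos: [0.5402, -0.3855, 0.4241]
tcp_rot: [-2.364, -2.067, 0.0]
wrist_force: [-0.1, 0.2, -0.4]
width: 0.993
grip_force: 0.0
```

```bash
cat >> h.py <<'E'
def pose():
    s=bot.read_state();R=cv2.Rodrigues(np.array(s['tcp_rot']))[0]
    print('t',round(s['time'],2),'tcp',s['tool_pos'].round(4),'close dir deg',np.degrees(np.arctan2(R[1,1],R[0,1])).round(2),'q',s['q'].round(2),'F',s['wrist_force'].round(2),'w',round(s['width']*85.4,1),'g',round(s['grip_force'],1))
E
python3 - <<'E'
from h import *
c=cap('wrist');save(c,'wrist1');pose()
P=cloud(c);hsv=cv2.cvtColor(c['color'],cv2.COLOR_RGB2HSV)
m=(hsv[...,2]>110)&(hsv[...,1]<150)&(P[...,2]>.06)&(P[...,2]<.2)&(abs(P[...,1]+.374)<.06)&(abs(P[...,0]-.52)<.08)
k,l,st,_=cv2.connectedComponentsWithStats(m.astype(np.uint8));i=1+st[1:,4].argmax();q=P[l==i];print(st[i])
for _ in range(4):
    u,s,vt=np.linalg.svd(q-q.mean(0),full_matrices=False);nn=vt[2]*np.sign(vt[2][2]);d=(q-q.mean(0))@nn;q=q[abs(d)<max(.002,2*d.std())]
xc=np.cross(nn,[0,0,1]);xc/=np.linalg.norm(xc);zc=np.cross(xc,nn);p0=q.mean(0);X=(q-p0)@xc;Z=(q-p0)@zc
print(nn.round(3),d.std(),np.degrees(np.arctan2(-nn[1],-nn[0])))
s=Z>Z.max()-.026;xm=(X[s].min()+X[s].max())/2;print(X[s].min()-X[s].max(),Z.max()-Z.min())
print('tab mid',(p0+zc*(Z.max()-.018)+xc*xm-.006*nn).round(4))
E
```

```text
t 1.03 tcp [ 0.5391 -0.3867  0.4241] close dir deg -7.8 q [-0.66  0.23  1.61 -0.    1.3  -0.52] F [ 0.05 -0.14 -0.73] w 85.2 g 0.0
[ 243  113  116  107 5884]
[-0.781  0.106  0.616] 0.0005264643277198607 -7.740938118378765
-0.0376672334881587 0.15969624866108148
tab mid [ 0.5554 -0.3736  0.1677]
```

View pics/wrist1.png

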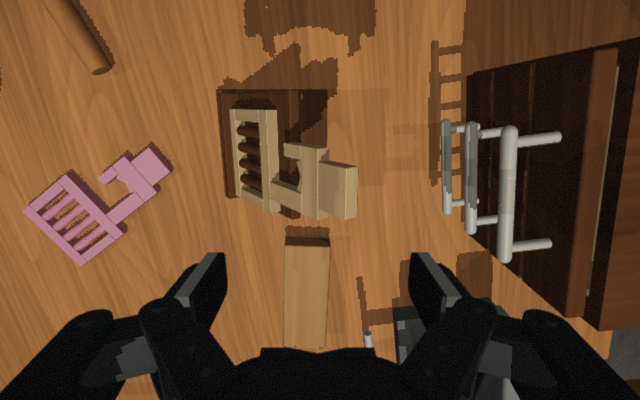

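Wrist view: the open-hook carrier is at (235–357,108–217), its tab around (340,190), with the gap visible at (290,165). The tab midpoint agrees with the other two views. A cabinet with handles stands at (447–560,120–260), so I check its clearance.

```bash
python3 - <<'E'
from h import *
P=cloud(ld('wrist'))
m=np.zeros(P.shape[:2],bool);m[110:270,425:560]=1
for z in (.05,.1,.15,.2):
    s=m&(P[...,2]>z)&(P[...,2]<z+.05)
    if s.any():print(z,np.percentile(P[s][:,0],1),P[s][:,1].min(),P[s][:,1].max())
E
```

```text
0.05 0.6821565401222137 -0.4961555913568199 -0.3397588308064279
0.1 0.679374682178786 -0.4957852438060496 -0.3389916807198906
0.15 0.67911407001976 -0.4737337719174921 -0.33873960016056737
```

Emit:
{"method": "drive_tool", "body": {
  "claw": [85,85,85,85,85,85,60,60],
  "slide": [
    [0.019,0.025,0],
    [0.019,0.025,-0.05],
    [0.019,0.025,-0.1],
    [0.019,0.025,-0.15],
    [0.019,0.025,-0.204],
    [0.019,0.025,-0.204],
    [0.019,0.025,-0.204],
    [0.019,0.025,-0.204]
  ],
  "yaw": [0,0,0,0,0,0,0,0],
  "newtons": 20
}}

```text
time: 1.7
tool_pos: [0.5479, -0.376, 0.324]
tcp_rot: [2.369, 2.061, 0.0]
wrist_force: [0.5, 0.1, 0.1]
width: 0.741
grip_force: 0.0
```

```bash
python3 -c "
from h import *
pose()"
```

```text
t 1.7 tcp [ 0.5479 -0.376   0.324 ] close dir deg -7.97 q [-0.64  0.3   1.71 -0.    1.13 -0.5 ] F [0.47 0.06 0.12] w 63.3 g 0.0
```

Emit:
{"method": "drive_tool", "body": {
  "claw": [55,50,50,47,45,43,40,40],
  "slide": [
    [-0.02,0.006,0.01],
    [-0.047,0.013,0.025],
    [-0.068,0.016,0.036],
    [-0.088,0.019,0.046],
    [-0.11,0.022,0.054],
    [-0.134,0.025,0.061],
    [-0.134,0.025,0.061],
    [-0.134,0.025,0.061]
  ],
  "yaw": [0,0,0,0,0,0,0,0]
}}

```text
time: 2.37
tool_pos: [0.4802, -0.3625, 0.3534]
tcp_rot: [2.37, 2.062, 0.0]
wrist_force: [0.2, -0.6, 0.2]
width: 0.465
grip_force: 0.1
```

```bash
cat >> h.py <<'E'
def side_crop(f,u0,u1,v0,v1,k,n='side'):
    c=cap(n);cv2.imwrite(f'pics/{f}.png',cv2.resize(c['color'][v0:v1,u0:u1,::-1],None,fx=k,fy=k,interpolation=cv2.INTER_CUBIC));return c
E
python3 -c "
from h import *
pose();a=cap('side')['color'][60:200,240:420];b=cap('wrist')['color']
a=cv2.resize(a,(400,311));b=cv2.resize(b,(400,250));cv2.imwrite('pics/tip.png',np.vstack([a,b])[:,:,::-1])"
```

```text
t 2.37 tcp [ 0.4802 -0.3625  0.3534] close dir deg -7.94 q [-0.69  0.16  1.82  0.    1.16 -0.55] F [ 0.19 -0.64  0.18] w 39.8 g 0.1
```

View pics/tip.png

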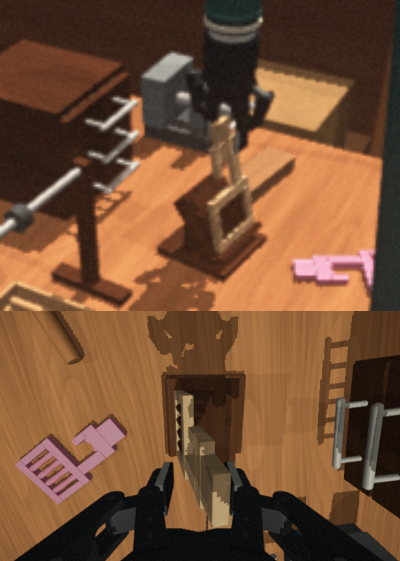

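The carrier has tipped up to about 14° (upper view, carrier at (230,175); lower view, tab between the fingers at (205,480)), with its foot still on the ledge. Next: bring it upright and close.

Emit:
{"method": "drive_tool", "body": {
  "claw": [37,34,31,28,28,20,5,5],
  "slide": [
    [-0.02,0.003,0.006],
    [-0.04,0.005,0.012],
    [-0.055,0.008,0.016],
    [-0.066,0.01,0.018],
    [-0.066,0.01,0.018],
    [-0.066,0.01,0.018],
    [-0.066,0.01,0.018],
    [-0.066,0.01,0.018]
  ],
  "yaw": [0,0,0,0,0,0,0,0],
  "newtons": 40
}}

```text
time: 3.13
tool_pos: [0.4489, -0.3578, 0.3627]
tcp_rot: [2.367, 2.061, 0.003]
wrist_force: [2.8, 0.1, -0.4]
width: 0.131
grip_force: 38.9
```

Emit:
{"method": "drive_tool", "body": {
  "claw": [5,5,5,5],
  "slide": [
    [0,0,0],
    [0,0,0],
    [0,0,0],
    [0,0,0]
  ],
  "yaw": [0,0,0,0]
}}

```text
time: 3.47
tool_pos: [0.4487, -0.3578, 0.3627]
tcp_rot: [2.367, 2.062, 0.001]
wrist_force: [4.6, -0.4, 0.8]
width: 0.138
grip_force: 39.3
```

```bash
python3 -c "
from h import *
pose();a=cap('side')['color'][60:200,240:420];b=cap('wrist')['color']
a=cv2.resize(a,(400,311));b=cv2.resize(b,(400,250));cv2.imwrite('pics/grip.png',np.vstack([a,b])[:,:,::-1])"
```

```text
t 3.47 tcp [ 0.4487 -0.3578  0.3627] close dir deg -7.88 q [-0.72  0.1   1.87  0.    1.16 -0.58] F [ 4.61 -0.39  0.83] w 11.8 g 39.3
```

View pics/grip.png

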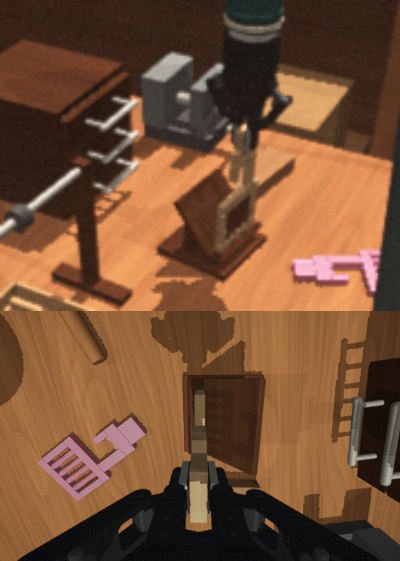

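Gripped flat at 11.8 mm, upright (tab at (197,500) in the lower view). Lift.

Emit:
{"method": "drive_tool", "body": {
  "claw": [5,5,5,5,5,5,5,5],
  "slide": [
    [0,0,0.02],
    [0,0,0.05],
    [0,0,0.08],
    [0,0,0.12],
    [0,0,0.16],
    [0,0,0.2],
    [0,0,0.24],
    [0,0,0.24]
  ],
  "yaw": [0,0,0,0,0,0,0,0]
}}

```text
time: 4.23
tool_pos: [0.4476, -0.358, 0.4861]
tcp_rot: [2.367, 2.061, -0.002]
wrist_force: [1.0, -1.1, -1.9]
width: 0.135
grip_force: 39.0
```

Emit:
{"method": "drive_tool", "body": {
  "claw": [5,5,5,5,5,5,5,5],
  "slide": [
    [0.01,0.05,0],
    [0.02,0.1,0],
    [0.03,0.15,0],
    [0.04,0.2,0],
    [0.05,0.25,0],
    [0.06,0.3,0],
    [0.06,0.35,0],
    [0.06,0.4,0]
  ],
  "yaw": [-0.03,-0.06,-0.09,-0.12,-0.15,-0.18,-0.21,-0.24]
}}

```text
time: 4.9
tool_pos: [0.477, -0.1564, 0.4796]
tcp_rot: [-2.962, -1.039, 0.008]
wrist_force: [1.0, -0.1, -2.8]
width: 0.135
grip_force: 39.3
```

Emit:
{"method": "drive_tool", "body": {
  "claw": [5,5,5,5,5,5,5,5],
  "slide": [
    [0,0.07,0],
    [0,0.14,0],
    [0,0.21,0],
    [0,0.28,0],
    [0,0.35,0],
    [0,0.42,0],
    [0,0.48,0],
    [0,0.48,0]
  ],
  "yaw": [-0.03,-0.06,-0.09,-0.12,-0.15,-0.18,-0.21,-0.23]
}}

```text
time: 5.57
tool_pos: [0.4767, 0.0864, 0.4798]
tcp_rot: [-3.139, 0.068, 0.009]
wrist_force: [-0.6, -2.6, -1.4]
width: 0.135
grip_force: 40.1
```

```bash
python3 - <<'E'
from h import *
pose();c=cap('side');w=cap('wrist')
cv2.imwrite('pics/held.png',np.vstack([cv2.resize(c['color'][:,100:520],(630,600))[:350],cv2.resize(w['color'],(400,250)).__class__((250,630,3),np.uint8)*0])[:350,:,::-1])
E
```

```text
t 5.57 tcp [0.4767 0.0864 0.4798] close dir deg -92.48 q [ 0.13 -0.14  1.89  0.    1.39  1.74] F [-0.64 -2.58 -1.44] w 11.5 g 40.1
```

View pics/held.png

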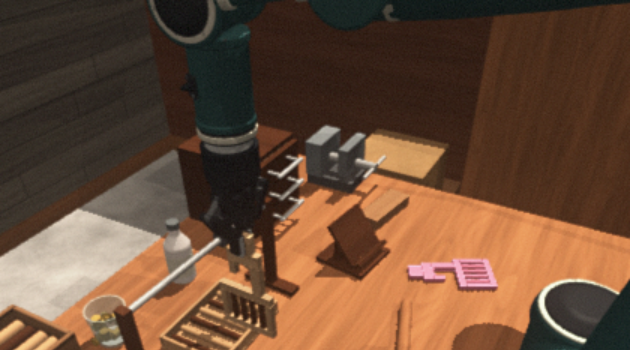

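The carrier hangs upright in the gripper at (245,290), nose toward +x and the rail. Measuring it in hand.

```bash
python3 - <<'E'
from h import *
c=ld('side');P=cloud(c);hsv=cv2.cvtColor(c['color'],cv2.COLOR_RGB2HSV)
m=(P[...,2]>.11)&(P[...,2]<.36)&(abs(P[...,1]-.09)<.03)&(P[...,0]>.40)&(P[...,0]<.56)&(hsv[...,2]>90)&(hsv[...,1]>40)&(hsv[...,0]<30)
k,l,st,_=cv2.connectedComponentsWithStats(m.astype(np.uint8));i=1+st[1:,4].argmax();q=P[l==i];print(st[i])
for _ in range(4):
    u,s,vt=np.linalg.svd(q-q.mean(0),full_matrices=False);nn=vt[2]*np.sign(vt[2][1]);d=(q-q.mean(0))@nn;q=q[abs(d)<max(.003,2*d.std())]
print('n',nn.round(3),'resid',d.std(),'mean',q.mean(0))
xc=np.cross(nn,[0,0,1]);xc/=np.linalg.norm(xc);zc=np.cross(xc,nn)
tc=bot.read_state()['tool_pos'];p0=np.array([tc[0],tc[1],0])
X=(q-p0)@xc;Z=q[:,2]
print('xc',xc,'zc',zc)
for z in np.arange(Z.max(),Z.min(),-.01):
    s=(Z<=z)&(Z>z-.01)
    if s.any():print('z%.3f x %.4f..%.4f n%d'%(z,X[s].min(),X[s].max(),s.sum()))
f=Z<Z.min()+.075;print(cv2.minAreaRect((np.stack([X,Z],1)[f]*1000).astype(np.float32)))
m2=(P[...,2]>.01)&(P[...,2]<.12)&(abs(P[...,1]-.06)<.1)&(P[...,0]>.55)&(P[...,0]<.7);print('under rail max z',P[m2][:,2].max())
# rail from both
for n in ['top','side']:
    c=ld(n)
E
```

```text
[246 155  39  71 992]
n [ 0.045  0.999 -0.003] resid 0.001137749301173225 mean [0.46876038 0.0920872  0.23494793]
xc [ 0.99900234 -0.04465789  0.        ] zc [1.30146193e-04 2.91138574e-03 9.99995753e-01]
z0.344 x -0.0250..-0.0140 n19
z0.334 x -0.0257..-0.0150 n12
z0.324 x -0.0252..-0.0196 n9
z0.314 x -0.0352..0.0220 n31
z0.304 x -0.0367..0.0220 n61
z0.294 x -0.0349..0.0203 n65
z0.284 x -0.0341..0.0212 n34
z0.274 x -0.0339..0.0223 n35
z0.264 x -0.0341..0.0224 n21
z0.254 x -0.0357..-0.0195 n20
z0.244 x -0.0509..0.0307 n36
z0.234 x -0.0517..0.0473 n116
z0.224 x -0.0512..0.0461 n60
z0.214 x -0.0508..0.0475 n22
z0.204 x -0.0501..0.0460 n18
z0.194 x -0.0500..0.0473 n19
z0.184 x -0.0517..0.0464 n21
z0.174 x -0.0534..0.0448 n36
z0.164 x -0.0542..0.0457 n98
z0.154 x -0.0528..0.0460 n32
((-3.257488250732422, 187.00355529785156), (75.19520568847656, 101.06827545166016), 89.26583099365234)
under rail max z 0.03886875323313499
```

Emit:
{"method": "drive_tool", "body": {
  "claw": [5,5,5,5,5,5,5,5],
  "slide": [
    [0.02,0,-0.02],
    [0.04,0,-0.04],
    [0.06,0,-0.06],
    [0.08,0,-0.078],
    [0.11,0,-0.078],
    [0.14,0,-0.078],
    [0.17,0,-0.078],
    [0.17,0,-0.078]
  ],
  "yaw": [0,0,0,0,0,0,0,0]
}}

```text
time: 6.33
tool_pos: [0.5659, 0.0814, 0.4412]
tcp_rot: [3.14, -0.07, -0.0]
wrist_force: [0.7, -0.3, -2.3]
width: 0.135
grip_force: 40.2
```

Emit:
{"method": "drive_tool", "body": {
  "claw": [5,5,5],
  "slide": [
    [0,0,0],
    [0,0,0],
    [0,0,0]
  ],
  "yaw": [0,0,0]
}}

```text
time: 6.58
tool_pos: [0.5628, 0.0821, 0.4424]
tcp_rot: [3.141, -0.069, -0.002]
wrist_force: [1.1, 0.6, -2.5]
width: 0.133
grip_force: 40.2
```

```bash
python3 - <<'E'
from h import *
pose();c=cap('side');t=cap('top')
cv2.imwrite('pics/pre.png',np.vstack([cv2.resize(c['color'][125:245,170:330],(800,600),interpolation=cv2.INTER_CUBIC)])[:,:,::-1])
P=cloud(c);hsv=cv2.cvtColor(c['color'],cv2.COLOR_RGB2HSV)
tc=bot.read_state()['tool_pos']
m=(P[...,2]>.09)&(P[...,2]<.33)&(abs(P[...,1]-tc[1]-.006)<.012)&(abs(P[...,0]-tc[0])<.07)&(hsv[...,2]>90)&(hsv[...,1]>50)&(hsv[...,0]<30)
q=P[m];X=q[:,0]-tc[0];Z=q[:,2]
for z in np.arange(.30,.105,-.005):
    s=(Z<=z)&(Z>z-.005)
    if s.any():print('z%.3f x %.4f..%.4f n%d'%(z,X[s].min(),X[s].max(),s.sum()))
r=(abs(P[...,1]-.13)<.04)&(P[...,2]>.19)&(P[...,2]<.23)&(abs(P[...,0]-.617)<.02)
print('rail near',np.median(P[r],0),P[r][:,2].max(),P[r][:,0].min(),P[r][:,0].max())
E
```

```text
t 6.58 tcp [0.5628 0.0821 0.4424] close dir deg -92.5 q [0.1  0.04 1.79 0.   1.31 1.72] F [ 1.08  0.64 -2.47] w 11.4 g 40.2
z0.300 x -0.0233..-0.0152 n5
z0.295 x -0.0225..-0.0148 n7
z0.290 x -0.0204..0.0057 n3
z0.285 x -0.0232..-0.0169 n5
z0.280 x -0.0246..-0.0156 n9
z0.275 x -0.0349..0.0241 n27
z0.270 x -0.0342..0.0230 n15
z0.265 x -0.0353..0.0223 n26
z0.260 x -0.0359..0.0226 n30
z0.255 x -0.0342..0.0235 n34
z0.250 x -0.0341..0.0214 n21
z0.245 x -0.0345..0.0231 n16
z0.240 x -0.0341..0.0226 n15
z0.235 x -0.0352..0.0218 n16
z0.230 x -0.0345..0.0230 n20
z0.225 x -0.0355..-0.0169 n11
z0.220 x -0.0353..-0.0182 n11
z0.215 x -0.0334..-0.0158 n9
z0.210 x -0.0353..0.0495 n11
z0.205 x -0.0367..-0.0198 n14
z0.200 x -0.0506..0.0492 n79
z0.195 x -0.0510..0.0507 n59
z0.190 x -0.0502..0.0475 n46
z0.185 x -0.0495..0.0477 n31
z0.180 x -0.0510..0.0491 n15
z0.175 x -0.0506..0.0461 n9
z0.170 x -0.0465..0.0479 n8
z0.165 x -0.0474..0.0497 n9
z0.160 x -0.0495..0.0471 n9
z0.155 x -0.0499..0.0482 n11
z0.150 x -0.0514..0.0496 n7
z0.145 x -0.0506..0.0446 n13
z0.140 x -0.0502..0.0478 n13
z0.135 x -0.0506..0.0491 n19
z0.130 x -0.0518..0.0459 n54
z0.125 x -0.0523..0.0476 n42
z0.120 x -0.0509..0.0483 n41
z0.115 x -0.0496..0.0503 n13
rail near [0.61682245 0.13227962 0.21442622] 0.21825532292140393 0.6114414966564142 0.6267367038224902
```

View pics/pre.png

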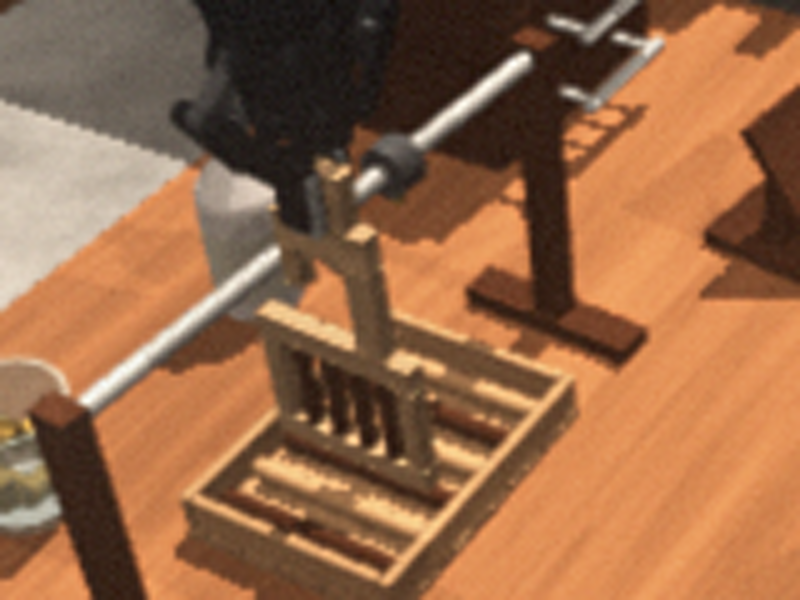

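Pre-hook view: the rail (80,400)–(530,60) meets the carrier between the nose tip (300,280) and the frame top (265,305), collar at (395,160). I lower 3 mm and go in.

Emit:
{"method": "drive_tool", "body": {
  "claw": [5,5,5,5,5,5,5,5],
  "slide": [
    [0,0,-0.006],
    [0.02,0,-0.006],
    [0.04,0,-0.006],
    [0.06,0,-0.006],
    [0.08,0,-0.006],
    [0.1,0,-0.006],
    [0.111,0,-0.006],
    [0.111,0,-0.006]
  ],
  "yaw": [0,0,0,0,0,0,0,0]
}}

```text
time: 7.35
tool_pos: [0.6201, 0.0824, 0.4398]
tcp_rot: [-3.141, 0.068, -0.0]
wrist_force: [-0.4, 0.8, -2.7]
width: 0.135
grip_force: 40.2
```

Emit:
{"method": "drive_tool", "body": {
  "claw": [5,5],
  "slide": [
    [0,0,0],
    [0,0,0]
  ],
  "yaw": [0,0]
}}

```text
time: 7.52
tool_pos: [0.6184, 0.0824, 0.4399]
tcp_rot: [3.141, -0.068, -0.002]
wrist_force: [-0.8, 0.1, -2.1]
width: 0.137
grip_force: 40.2
```

```bash
cat >> h.py <<'E'
def meas():
    pose();c=cap('side');P=cloud(c);hsv=cv2.cvtColor(c['color'],cv2.COLOR_RGB2HSV);tc=bot.read_state()['tool_pos']
    m=(P[...,2]>.06)&(P[...,2]<.33)&(abs(P[...,1]-tc[1]-.006)<.012)&(abs(P[...,0]-tc[0])<.07)&(hsv[...,2]>90)&(hsv[...,1]>50)&(hsv[...,0]<30)
    q=P[m];X=q[:,0];Z=q[:,2]
    n=[((Z<=z)&(Z>z-.003)).sum() for z in np.arange(.30,.06,-.003)]
    w=[np.ptp(X[(Z<=z)&(Z>z-.003)]) if k>2 else 0 for z,k in zip(np.arange(.30,.06,-.003),n)]
    print([(round(z,3),int(k),round(float(a)*1000)) for z,k,a in zip(np.arange(.30,.06,-.003),n,w) if k])
    print('frame x',np.percentile(X[Z<.17],[2,98]),'y face',np.median(q[:,1]))
E
python3 -c "
from h import *
meas()"
```

```text
t 7.52 tcp [0.6184 0.0824 0.4399] close dir deg -92.48 q [0.09 0.15 1.68 0.   1.32 1.71] F [-0.82  0.11 -2.09] w 11.7 g 40.2
[(np.float64(0.3), 2, 0), (np.float64(0.297), 6, 9), (np.float64(0.294), 4, 10), (np.float64(0.291), 4, 10), (np.float64(0.288), 4, 7), (np.float64(0.285), 2, 0), (np.float64(0.282), 5, 10), (np.float64(0.279), 2, 0), (np.float64(0.276), 4, 8), (np.float64(0.273), 16, 18), (np.float64(0.27), 14, 55), (np.float64(0.267), 10, 21), (np.float64(0.264), 7, 59), (np.float64(0.261), 21, 55), (np.float64(0.258), 18, 57), (np.float64(0.255), 21, 54), (np.float64(0.252), 18, 59), (np.float64(0.249), 14, 55), (np.float64(0.246), 15, 55), (np.float64(0.243), 7, 51), (np.float64(0.24), 11, 59), (np.float64(0.237), 7, 56), (np.float64(0.234), 13, 56), (np.float64(0.231), 12, 57), (np.float64(0.228), 12, 55), (np.float64(0.225), 6, 53), (np.float64(0.222), 7, 56), (np.float64(0.219), 9, 37), (np.float64(0.216), 8, 38), (np.float64(0.213), 12, 30), (np.float64(0.21), 9, 30), (np.float64(0.207), 7, 16), (np.float64(0.204), 5, 18), (np.float64(0.201), 6, 14), (np.float64(0.198),
[... 189 characters left out ...]
loat64(0.177), 4, 91), (np.float64(0.174), 8, 98), (np.float64(0.171), 5, 44), (np.float64(0.168), 3, 6), (np.float64(0.165), 2, 0), (np.float64(0.162), 5, 43), (np.float64(0.159), 6, 90), (np.float64(0.156), 6, 92), (np.float64(0.153), 4, 95), (np.float64(0.15), 5, 93), (np.float64(0.147), 8, 98), (np.float64(0.144), 8, 99), (np.float64(0.141), 5, 90), (np.float64(0.138), 8, 97), (np.float64(0.135), 6, 93), (np.float64(0.132), 7, 99), (np.float64(0.129), 14, 93), (np.float64(0.126), 29, 95), (np.float64(0.123), 36, 98), (np.float64(0.12), 18, 79), (np.float64(0.117), 21, 98), (np.float64(0.114), 26, 101), (np.float64(0.111), 5, 33)]
frame x [0.56728071 0.66580168] y face 0.08730713435919335
```

Emit:
{"method": "drive_tool", "body": {
  "claw": [5,5,5,5,5,5,5,5],
  "slide": [
    [0,0,-0.01],
    [0,0,-0.02],
    [0,0,-0.03],
    [0,0,-0.04],
    [0,0,-0.048],
    [0,0,-0.054],
    [0,0,-0.054],
    [0,0,-0.054]
  ],
  "yaw": [0,0,0,0,0,0,0,0]
}}

```text
time: 8.23
tool_pos: [0.6185, 0.0824, 0.4128]
tcp_rot: [3.141, -0.068, -0.001]
wrist_force: [0.3, 0.1, -3.1]
width: 0.134
grip_force: 40.2
```

Emit:
{"method": "drive_tool", "body": {
  "claw": [5,5,5,5],
  "slide": [
    [0,0,-0.002],
    [0,0,-0.004],
    [0,0,-0.006],
    [0,0,-0.006]
  ],
  "yaw": [0,0,0,0]
}}

```text
time: 8.57
tool_pos: [0.6187, 0.0824, 0.4108]
tcp_rot: [-3.141, 0.068, -0.002]
wrist_force: [-0.3, 0.4, -1.4]
width: 0.138
grip_force: 40.5
```

Emit:
{"method": "drive_tool", "body": {
  "claw": [5,5,5,5],
  "slide": [
    [0,0,-0.002],
    [0,0,-0.003],
    [0,0,-0.003],
    [0,0,-0.003]
  ],
  "yaw": [0,0,0,0]
}}

```text
time: 8.9
tool_pos: [0.6189, 0.0824, 0.4104]
tcp_rot: [-3.141, 0.068, -0.004]
wrist_force: [-1.8, 0.3, 5.8]
width: 0.132
grip_force: 41.4
```

Emit:
{"method": "drive_tool", "body": {
  "claw": [5,5,5,5],
  "slide": [
    [0,0,-0.002],
    [0,0,-0.003],
    [0,0,-0.003],
    [0,0,-0.003]
  ],
  "yaw": [0,0,0,0]
}}

```text
time: 9.23
tool_pos: [0.6188, 0.0824, 0.4103]
tcp_rot: [-3.141, 0.068, -0.005]
wrist_force: [-3.5, -1.1, 9.9]
width: 0.138
grip_force: 42.4
```

Emit:
{"method": "drive_tool", "body": {
  "claw": [5,5,14,17,20,25,25,25],
  "slide": [
    [-0.002,0,0.004],
    [-0.002,0,0.006],
    [-0.002,0,0.006],
    [-0.002,0,0.006],
    [-0.002,0,0.006],
    [-0.002,0,0.006],
    [-0.002,0,0.006],
    [-0.002,0,0.006]
  ],
  "yaw": [0,0,0,0,0,0,0,0],
  "newtons": 20
}}

```text
time: 9.9
tool_pos: [0.6175, 0.0824, 0.4099]
tcp_rot: [3.141, -0.068, -0.001]
wrist_force: [0.5, -0.5, -0.1]
width: 0.296
grip_force: 0.0
```

Emit:
{"method": "drive_tool", "body": {
  "claw": [25,25,25,25,25,25,25,25],
  "slide": [
    [0,0,0],
    [0,0,0],
    [0,0,0],
    [0,0,0],
    [0,0,0],
    [0,0,0],
    [0,0,0],
    [0,0,0]
  ],
  "yaw": [0,0,0,0,0,0,0,0]
}}

```text
time: 10.57
tool_pos: [0.6175, 0.0824, 0.4102]
tcp_rot: [-3.141, 0.068, -0.0]
wrist_force: [0.3, 1.0, 0.2]
width: 0.292
grip_force: 0.0
```

```bash
python3 - <<'E'
from h import *
meas();c=ld('side')
cv2.imwrite('pics/hung.png',cv2.resize(c['color'][125:245,160:320],(800,600),interpolation=cv2.INTER_CUBIC)[:,:,::-1])
P=cloud(c);tc=bot.read_state()['tool_pos']
hsv=cv2.cvtColor(c['color'],cv2.COLOR_RGB2HSV)
m=(P[...,2]>.07)&(P[...,2]<.30)&(abs(P[...,1]-tc[1]-.006)<.02)&(abs(P[...,0]-tc[0])<.07)&(hsv[...,2]>90)&(hsv[...,1]>50)&(hsv[...,0]<30)
q=P[m]
for _ in range(4):
    u,s,vt=np.linalg.svd(q-q.mean(0),full_matrices=False);nn=vt[2]*np.sign(vt[2][1]);d=(q-q.mean(0))@nn;q=q[abs(d)<max(.003,2*d.std())]
print('n',nn.round(3),'yaw',np.degrees(np.arctan2(-nn[0],nn[1])))
for z in (.23,.24,.25):
    s=abs(q[:,2]-z)<.005; print(z,q[s].min(0),q[s].max(0))
E
```

```text
t 10.57 tcp [0.6175 0.0824 0.4102] close dir deg -92.48 q [0.09 0.16 1.71 0.   1.26 1.71] F [0.33 1.04 0.17] w 25.0 g 0.0
[(np.float64(0.291), 1, 0), (np.float64(0.288), 1, 0), (np.float64(0.276), 2, 0), (np.float64(0.273), 30, 28), (np.float64(0.27), 10, 22), (np.float64(0.267), 8, 19), (np.float64(0.264), 4, 8), (np.float64(0.261), 4, 12), (np.float64(0.258), 3, 6), (np.float64(0.255), 6, 14), (np.float64(0.252), 5, 15), (np.float64(0.249), 4, 19), (np.float64(0.246), 5, 11), (np.float64(0.243), 8, 25), (np.float64(0.24), 21, 26), (np.float64(0.237), 10, 25), (np.float64(0.234), 7, 28), (np.float64(0.231), 14, 32), (np.float64(0.228), 12, 33), (np.float64(0.225), 10, 56), (np.float64(0.222), 16, 56), (np.float64(0.219), 17, 52), (np.float64(0.216), 14, 54), (np.float64(0.213), 9, 57), (np.float64(0.21), 11, 54), (np.float64(0.207), 9, 56), (np.float64(0.204), 5, 56), (np.float64(0.201), 9, 54), (np.float64(0.198), 7, 57), (np.float64(0.195), 1, 0), (np.float64(0.192), 7, 16), (np.float64(0.189), 5, 10), (np.float64(0.186), 5, 15), (np.float64(0.183), 6, 14), (np.float64(0.18), 6, 1
[... 571 characters left out ...]
 (np.float64(0.117), 8, 97), (np.float64(0.114), 5, 93), (np.float64(0.111), 7, 98), (np.float64(0.108), 7, 99), (np.float64(0.105), 5, 87), (np.float64(0.102), 11, 99), (np.float64(0.099), 15, 91), (np.float64(0.096), 27, 83), (np.float64(0.093), 36, 98), (np.float64(0.09), 17, 93), (np.float64(0.087), 22, 100), (np.float64(0.084), 8, 91), (np.float64(0.081), 7, 26)]
frame x [0.57383189 0.67381858] y face 0.08728559580108253
n [0.048 0.999 0.003] yaw -2.7248622297677203
0.23 [0.58234675 0.08635851 0.22514291] [0.61488735 0.09115459 0.23400263]
0.24 [0.5834601  0.08597125 0.23534735] [0.60921338 0.09032134 0.24471087]
0.25 [0.59590008 0.08676283 0.2450183 ] [0.6108557  0.0897009  0.25496109]
```

View pics/hung.png

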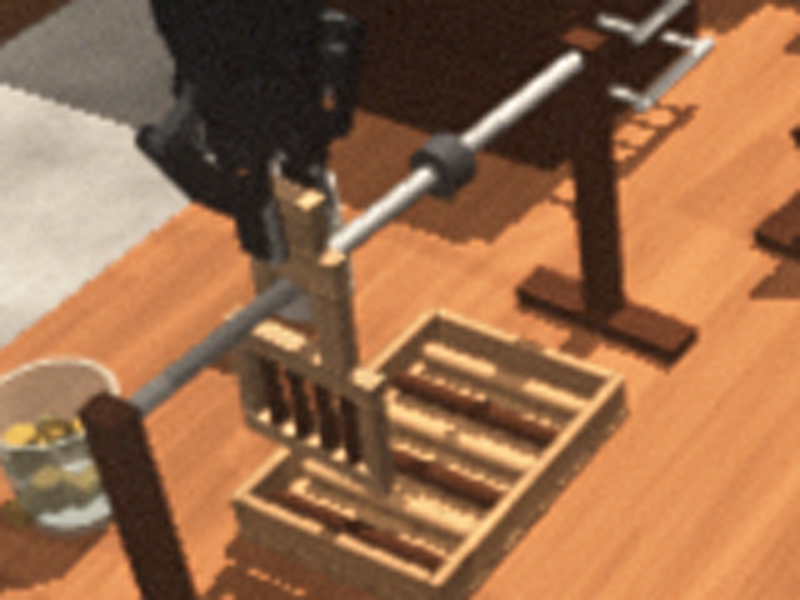

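The carrier hangs on the rail by its hook (seat near (300,285)), about 118 mm from the collar at (445,165). Next, regrip gently and slide toward the collar.

Emit:
{"method": "drive_tool", "body": {
  "claw": [18,12,5,5,5,5,5,5],
  "slide": [
    [0,0,0],
    [0,0,0],
    [0,0,0],
    [0,0,0],
    [0,0,0],
    [0,0,0],
    [0,-0.004,0],
    [-0.001,-0.014,0]
  ],
  "yaw": [0,0,0,0,0,0,0,0],
  "newtons": 20
}}

```text
time: 11.28
tool_pos: [0.6172, 0.0759, 0.4101]
tcp_rot: [-3.14, 0.067, -0.001]
wrist_force: [1.0, 1.2, -0.7]
width: 0.141
grip_force: 21.2
```

Emit:
{"method": "drive_tool", "body": {
  "claw": [5,5,5,5,5,5,5,5],
  "slide": [
    [-0.001,-0.014,0],
    [-0.001,-0.028,0],
    [-0.002,-0.042,0],
    [-0.003,-0.056,0],
    [-0.003,-0.07,0],
    [-0.004,-0.084,0],
    [-0.005,-0.098,0],
    [-0.005,-0.1,0]
  ],
  "yaw": [0,0,0,0,0,0,0,0]
}}

```text
time: 11.95
tool_pos: [0.6145, 0.024, 0.4103]
tcp_rot: [3.14, -0.07, 0.0]
wrist_force: [1.3, 0.9, -0.4]
width: 0.139
grip_force: 21.3
```

```bash
cat >> h.py <<'E'
def gap():
    pose();tc=bot.read_state()['tool_pos']
    for n in ('side','top'):
        c=cap(n);P=cloud(c);hsv=cv2.cvtColor(c['color'],cv2.COLOR_RGB2HSV)
        m=(P[...,2]>.09)&(P[...,2]<.27)&(abs(P[...,1]-tc[1])<.02)&(abs(P[...,0]-tc[0])<.07)&(hsv[...,2]>80)&(hsv[...,1]>50)&(hsv[...,0]<30)
        k=(P[...,2]>.195)&(P[...,2]<.235)&(abs(P[...,1]+.037)<.03)&(abs(P[...,0]-.612)<.025)&(hsv[...,2]<110)
        K=P[k];print(n,'carrier y pct',np.percentile(P[m][:,1],[3,50,97]).round(4) if m.any() else None,m.sum(),'collar y',np.percentile(K[:,1],[3,50,97]).round(4) if len(K) else None,len(K))
E
python3 -c "
from h import *
gap();meas()" | cut -c1-300
```

```text
t 11.95 tcp [0.6145 0.024  0.4103] close dir deg -92.54 q [-0.    0.15  1.73 -0.    1.26  1.61] F [ 1.28  0.92 -0.39] w 11.9 g 21.3
side carrier y pct [0.0198 0.0285 0.0323] 729 collar y [-0.0563 -0.0303 -0.0212] 108
top carrier y pct [0.0137 0.0194 0.0322] 106 collar y [-0.0484 -0.0398 -0.0313] 49
t 12.05 tcp [0.6145 0.0244 0.4102] close dir deg -92.52 q [-0.    0.15  1.73 -0.    1.26  1.61] F [ 0.47 -0.97 -0.74] w 11.8 g 21.3
[(np.float64(0.276), 2, 0), (np.float64(0.273), 23, 20), (np.float64(0.27), 2, 0), (np.float64(0.267), 3, 10), (np.float64(0.264), 4, 6), (np.float64(0.261), 1, 0), (np.float64(0.258), 3, 30), (np.float64(0.255), 4, 9), (np.float64(0.249), 3, 8), (np.float64(0.246), 5, 46), (np.float64(0.243), 8, 9)
frame x [0.56917836 0.66792534] y face 0.028659749001733514
```

Emit:
{"method": "drive_tool", "body": {
  "claw": [5,5,5,5,5,5,5,5],
  "slide": [
    [-0.001,-0.012,0],
    [-0.001,-0.024,0],
    [-0.002,-0.036,0],
    [-0.002,-0.046,0],
    [-0.003,-0.056,0],
    [-0.003,-0.062,0],
    [-0.003,-0.066,0],
    [-0.003,-0.066,0]
  ],
  "yaw": [0,0,0,0,0,0,0,0]
}}

```text
time: 12.77
tool_pos: [0.613, -0.0082, 0.4102]
tcp_rot: [3.14, -0.069, -0.0]
wrist_force: [1.2, -0.1, 0.4]
width: 0.136
grip_force: 21.3
```

```bash
python3 - <<'E'
from h import *
gap()
a=cv2.resize(ld('side')['color'][120:210,185:305],(800,600),interpolation=cv2.INTER_CUBIC)
cv2.imwrite('pics/near.png',a[:,:,::-1])
E
```

```text
t 12.77 tcp [ 0.613  -0.0082  0.4102] close dir deg -92.51 q [-0.05  0.14  1.74 -0.    1.26  1.56] F [ 1.22 -0.07  0.41] w 11.6 g 21.3
side carrier y pct [-0.0124 -0.0036  0.    ] 702 collar y [-0.0649 -0.0409 -0.0343] 34
top carrier y pct [-0.0228 -0.0123  0.0012] 98 collar y [-0.0372 -0.034  -0.03  ] 19
```

View pics/near.png

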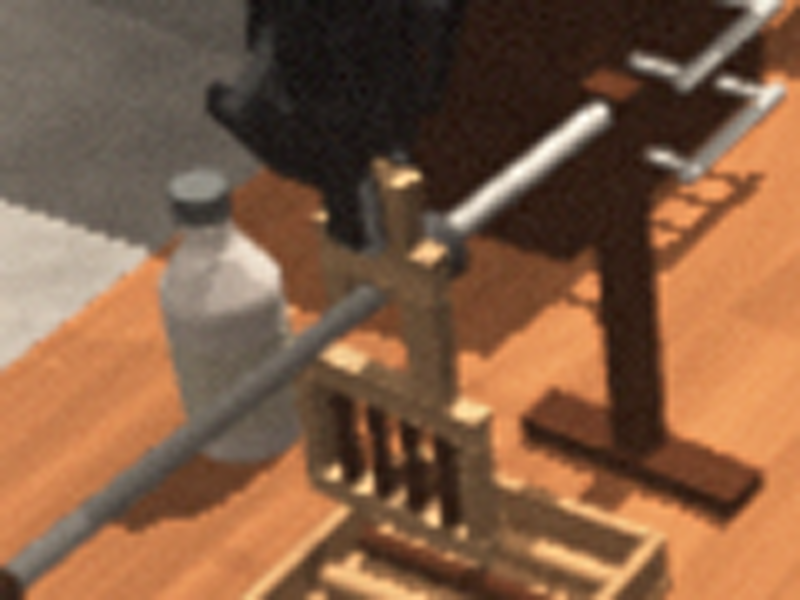

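The collar shows just behind the carrier at (445,240), gap around 10 mm. From here I creep, watching the force.

Emit:
{"method": "drive_tool", "body": {
  "claw": [5,5,5,5,5,5,5,5],
  "slide": [
    [0,-0.002,0],
    [0,-0.004,0],
    [0,-0.005,0],
    [0,-0.006,0],
    [0,-0.007,0],
    [0,-0.008,0],
    [0,-0.008,0],
    [0,-0.008,0]
  ],
  "yaw": [0,0,0,0,0,0,0,0]
}}

```text
time: 13.53
tool_pos: [0.613, -0.0116, 0.4101]
tcp_rot: [3.141, -0.068, -0.0]
wrist_force: [1.6, 1.3, 0.4]
width: 0.137
grip_force: 21.3
```

Emit:
{"method": "drive_tool", "body": {
  "claw": [5,5,5,5,5,5],
  "slide": [
    [0,-0.001,0],
    [0,-0.002,0],
    [0,-0.003,0],
    [0,-0.004,0],
    [0,-0.004,0],
    [0,-0.004,0]
  ],
  "yaw": [0,0,0,0,0,0]
}}

```text
time: 14.03
tool_pos: [0.613, -0.0137, 0.4101]
tcp_rot: [3.141, -0.068, -0.0]
wrist_force: [1.3, 0.5, -0.2]
width: 0.139
grip_force: 21.2
```

Emit:
{"method": "drive_tool", "body": {
  "claw": [5,5,5,5],
  "slide": [
    [0,-0.001,0],
    [0,-0.002,0],
    [0,-0.002,0],
    [0,-0.002,0]
  ],
  "yaw": [0,0,0,0]
}}

```text
time: 14.37
tool_pos: [0.613, -0.0147, 0.4101]
tcp_rot: [3.141, -0.068, -0.0]
wrist_force: [1.4, 0.2, -1.0]
width: 0.138
grip_force: 21.2
```

Emit:
{"method": "drive_tool", "body": {
  "claw": [5,5,5,5],
  "slide": [
    [0,-0.001,0],
    [0,-0.002,0],
    [0,-0.002,0],
    [0,-0.002,0]
  ],
  "yaw": [0,0,0,0]
}}

```text
time: 14.7
tool_pos: [0.613, -0.0157, 0.4101]
tcp_rot: [3.141, -0.068, -0.0]
wrist_force: [1.1, 1.7, -1.2]
width: 0.144
grip_force: 21.2
```

Emit:
{"method": "drive_tool", "body": {
  "claw": [5,5,5,5],
  "slide": [
    [0,-0.001,0],
    [0,-0.002,0],
    [0,-0.002,0],
    [0,-0.002,0]
  ],
  "yaw": [0,0,0,0]
}}

```text
time: 15.03
tool_pos: [0.613, -0.0167, 0.4101]
tcp_rot: [3.141, -0.068, -0.0]
wrist_force: [-0.1, 0.5, -1.7]
width: 0.135
grip_force: 21.1
```

Emit:
{"method": "drive_tool", "body": {
  "claw": [5,5,5,5],
  "slide": [
    [0,-0.001,0],
    [0,-0.002,0],
    [0,-0.002,0],
    [0,-0.002,0]
  ],
  "yaw": [0,0,0,0]
}}

```text
time: 15.37
tool_pos: [0.613, -0.0177, 0.4101]
tcp_rot: [3.141, -0.068, -0.0]
wrist_force: [1.0, 0.2, -1.6]
width: 0.137
grip_force: 21.1
```

Emit:
{"method": "drive_tool", "body": {
  "claw": [5,5,5,5],
  "slide": [
    [0,-0.001,0],
    [0,-0.001,0],
    [0,-0.001,0],
    [0,-0.001,0]
  ],
  "yaw": [0,0,0,0]
}}

```text
time: 15.7
tool_pos: [0.613, -0.0181, 0.4101]
tcp_rot: [3.141, -0.068, -0.0]
wrist_force: [1.0, 0.5, -1.8]
width: 0.131
grip_force: 21.0
```

Emit:
{"method": "drive_tool", "body": {
  "claw": [5,5,5],
  "slide": [
    [0,-0.001,0],
    [0,-0.001,0],
    [0,-0.001,0]
  ],
  "yaw": [0,0,0]
}}

```text
time: 15.95
tool_pos: [0.613, -0.0186, 0.4101]
tcp_rot: [3.141, -0.068, -0.0]
wrist_force: [0.0, 0.3, -1.9]
width: 0.138
grip_force: 21.0
```

Emit:
{"method": "drive_tool", "body": {
  "claw": [5,5,5],
  "slide": [
    [0,-0.001,0],
    [0,-0.001,0],
    [0,-0.001,0]
  ],
  "yaw": [0,0,0]
}}

```text
time: 16.2
tool_pos: [0.613, -0.0192, 0.4101]
tcp_rot: [3.141, -0.068, -0.0]
wrist_force: [1.1, 0.6, -2.0]
width: 0.135
grip_force: 21.0
```

```bash
python3 - <<'E'
from h import *
gap()
for n in('side','top'):
    c=ld(n);P=cloud(c);k=(P[...,2]>.19)&(P[...,2]<.235)&(P[...,1]<-.015)&(P[...,1]>-.08)&(abs(P[...,0]-.611)<.03)
    r=np.hypot((P[...,0]-(.6127+.05*P[...,1]-(.0025 if n=='side' else -.0025))),P[...,2]-.21)
    s=k&(r>.010)&(r<.02)
    print(n,[ (round(y,3),int((s&(abs(P[...,1]-y)<.0015)).sum())) for y in np.arange(-.016,-.07,-.003)])
E
```

```text
t 16.2 tcp [ 0.613  -0.0192  0.4101] close dir deg -92.48 q [-0.07  0.15  1.74 -0.    1.26  1.54] F [ 1.07  0.65 -1.95] w 11.5 g 21.0
side carrier y pct [-0.0236 -0.0144 -0.0108] 691 collar y [-0.0494 -0.0142 -0.0109] 96
top carrier y pct [-0.0282 -0.0214 -0.0063] 92 collar y [-0.0479 -0.0398 -0.0312] 35
side [(np.float64(-0.016), 7), (np.float64(-0.019), 1), (np.float64(-0.022), 0), (np.float64(-0.025), 1), (np.float64(-0.028), 2), (np.float64(-0.031), 0), (np.float64(-0.034), 0), (np.float64(-0.037), 0), (np.float64(-0.04), 0), (np.float64(-0.043), 0), (np.float64(-0.046), 6), (np.float64(-0.049), 2), (np.float64(-0.052), 0), (np.float64(-0.055), 0), (np.float64(-0.058), 0), (np.float64(-0.061), 0), (np.float64(-0.064), 0), (np.float64(-0.067), 0)]
top [(np.float64(-0.016), 0), (np.float64(-0.019), 0), (np.float64(-0.022), 0), (np.float64(-0.025), 0), (np.float64(-0.028), 0), (np.float64(-0.031), 3), (np.float64(-0.034), 5), (np.float64(-0.037), 5), (np.float64(-0.04), 6), (np.float64(-0.043), 9), (np.float64(-0.046), 9), (np.float64(-0.049), 6), (np.float64(-0.052), 0), (np.float64(-0.055), 0), (np.float64(-0.058), 0), (np.float64(-0.061), 0), (np.float64(-0.064), 0), (np.float64(-0.067), 0)]
```

Emit:
{"method": "drive_tool", "body": {
  "claw": [5,5,5],
  "slide": [
    [0,-0.001,0],
    [0,-0.001,0],
    [0,-0.001,0]
  ],
  "yaw": [0,0,0]
}}

```text
time: 16.55
tool_pos: [0.613, -0.0196, 0.4101]
tcp_rot: [3.141, -0.068, -0.0]
wrist_force: [0.0, 0.2, -2.5]
width: 0.14
grip_force: 21.0
```

Emit:
{"method": "drive_tool", "body": {
  "claw": [5,5,5],
  "slide": [
    [0,-0.001,0],
    [0,-0.001,0],
    [0,-0.001,0]
  ],
  "yaw": [0,0,0]
}}

```text
time: 16.8
tool_pos: [0.613, -0.0202, 0.4101]
tcp_rot: [3.141, -0.068, -0.0]
wrist_force: [0.5, 0.3, -2.0]
width: 0.136
grip_force: 20.9
```

Emit:
{"method": "drive_tool", "body": {
  "claw": [5,5,5],
  "slide": [
    [0,-0.001,0],
    [0,-0.001,0],
    [0,-0.001,0]
  ],
  "yaw": [0,0,0]
}}

```text
time: 17.05
tool_pos: [0.613, -0.0206, 0.4101]
tcp_rot: [3.141, -0.068, -0.0]
wrist_force: [1.0, -0.3, -2.9]
width: 0.134
grip_force: 20.9
```

Emit:
{"method": "drive_tool", "body": {
  "claw": [5,5,5],
  "slide": [
    [-0.001,-0.001,0],
    [-0.001,-0.001,0],
    [-0.001,-0.001,0]
  ],
  "yaw": [0,0,0]
}}

```text
time: 17.3
tool_pos: [0.6125, -0.0211, 0.4103]
tcp_rot: [3.141, -0.068, 0.0]
wrist_force: [1.5, 0.4, -2.6]
width: 0.144
grip_force: 20.9
```

Emit:
{"method": "drive_tool", "body": {
  "claw": [5,5,5],
  "slide": [
    [0,-0.001,0],
    [0,-0.001,0],
    [0,-0.001,0]
  ],
  "yaw": [0,0,0]
}}

```text
time: 17.55
tool_pos: [0.6126, -0.0215, 0.4102]
tcp_rot: [-3.141, 0.068, 0.0]
wrist_force: [0.2, -0.2, -2.0]
width: 0.141
grip_force: 21.0
```

Emit:
{"method": "drive_tool", "body": {
  "claw": [5,5,5],
  "slide": [
    [0,-0.001,0],
    [0,-0.001,0],
    [0,-0.001,0]
  ],
  "yaw": [0,0,0]
}}

```text
time: 17.8
tool_pos: [0.6125, -0.0217, 0.4102]
tcp_rot: [-3.14, 0.068, 0.0]
wrist_force: [0.2, 3.5, -2.0]
width: 0.14
grip_force: 21.0
```

Emit:
{"method": "drive_tool", "body": {
  "claw": [5,5,5],
  "slide": [
    [0,0,0],
    [0,0,0],
    [0,0,0]
  ],
  "yaw": [0,0,0]
}}

```text
time: 18.05
tool_pos: [0.6126, -0.0217, 0.4102]
tcp_rot: [-3.14, 0.068, -0.0]
wrist_force: [1.0, 4.5, -2.2]
width: 0.136
grip_force: 21.0
```

```bash
python3 -c "
from h import *
gap()"
```

```text
t 18.05 tcp [ 0.6126 -0.0217  0.4102] close dir deg -92.48 q [-0.08  0.14  1.74  0.    1.26  1.54] F [ 0.98  4.5  -2.22] w 11.6 g 21.0
side carrier y pct [-0.0256 -0.0165 -0.0131] 697 collar y [-0.0286 -0.016  -0.0103] 97
top carrier y pct [-0.0299 -0.0238 -0.0063] 92 collar y [-0.0479 -0.0398 -0.0302] 33
```

Contact: a steady 4–4.5 N, and the collar has not moved (-0.0398). Release and retreat upward.

Emit:
{"method": "drive_tool", "body": {
  "claw": [5,13,16,19,23,28,30,30],
  "slide": [
    [0,0.0005,0],
    [0,0.0005,0],
    [0,0.0005,0],
    [0,0.0005,0],
    [0,0.0005,0],
    [0,0.0005,0],
    [0,0.0005,0],
    [0,0.0005,0]
  ],
  "yaw": [0,0,0,0,0,0,0,0]
}}

```text
time: 18.82
tool_pos: [0.6126, -0.022, 0.4103]
tcp_rot: [3.141, -0.068, 0.0]
wrist_force: [-0.4, 0.1, -0.2]
width: 0.347
grip_force: 0.0
```

Emit:
{"method": "drive_tool", "body": {
  "claw": [30,30,30,30,30,30,30,30],
  "slide": [
    [0,0,0],
    [0,0,0],
    [0,0,0.01],
    [0,0,0.03],
    [0,0,0.06],
    [0,0,0.1],
    [0,0,0.15],
    [0,0,0.2]
  ],
  "yaw": [0,0,0,0,0,0,0,0]
}}

```text
time: 19.48
tool_pos: [0.6123, -0.0218, 0.5118]
tcp_rot: [3.141, -0.068, -0.0]
wrist_force: [-0.5, 0.1, 0.8]
width: 0.354
grip_force: 0.0
```

Emit:
{"method": "drive_tool", "body": {
  "claw": [30,30,30,30,30,30,30,30],
  "slide": [
    [0,0,0],
    [-0.05,0,0],
    [-0.1,0,0],
    [-0.15,0,0],
    [-0.2,0,0],
    [-0.2,0,0],
    [-0.2,0,0],
    [-0.2,0,0]
  ],
  "yaw": [0,0,0,0,0,0,0,0]
}}

```text
time: 20.15
tool_pos: [0.5128, -0.0218, 0.5108]
tcp_rot: [3.141, -0.068, 0.003]
wrist_force: [0.1, 0.1, 0.3]
width: 0.352
grip_force: 0.0
```

```bash
python3 - <<'E'
from h import *
pose()
out=[]
for n in ('side','top'):
    c=cap(n);P=cloud(c);hsv=cv2.cvtColor(c['color'],cv2.COLOR_RGB2HSV)
    m=(P[...,2]>.07)&(P[...,2]<.30)&(abs(P[...,1]+.02)<.025)&(abs(P[...,0]-.613)<.08)&(hsv[...,2]>90)&(hsv[...,1]>50)&(hsv[...,0]<30)
    q=P[m]
    print(n,'y',np.percentile(q[:,1],[3,50,97]).round(4),'z',q[:,2].min().round(3),q[:,2].max().round(3))
    k=(P[...,2]>.195)&(P[...,2]<.235)&(abs(P[...,1]+.04)<.03)&(abs(P[...,0]-.612)<.025)&(hsv[...,2]<110)
    print(' collar',np.percentile(P[k][:,1],[3,50,97]).round(4),k.sum())
    if n=='side':
        for lo,hi in((.085,.105),(.15,.17),(.20,.25),(.275,.30)):
            s=(q[:,2]>lo)&(q[:,2]<hi);print('  z',lo,'x mid',(np.percentile(q[s][:,0],[1,99]).mean()).round(4),'y',np.median(q[s][:,1]).round(4))
a=cv2.resize(ld('side')['color'][110:230,185:345],(600,450),interpolation=cv2.INTER_CUBIC)
cv2.imwrite('pics/end.png',a[:,:,::-1])
E
```

```text
t 20.15 tcp [ 0.5128 -0.0218  0.5108] close dir deg -92.48 q [-0.09 -0.1   1.8   0.    1.44  1.52] F [0.05 0.13 0.35] w 30.1 g 0.0
side y [-0.0254 -0.0163 -0.013 ] z 0.08 0.275
 collar [-0.0583 -0.0159 -0.013 ] 124
  z 0.085 x mid 0.6184 y -0.0169
  z 0.15 x mid 0.6118 y -0.0166
  z 0.2 x mid 0.6073 y -0.0159
  z 0.275 x mid 0.6178 y -0.022Traceback (most recent call last):
  File "<stdin>", line 8, in <module>
    return _quantile_unchecked(
        a, q, axis, out, overwrite_input, method, keepdims, weights)
    return _ureduce(a,
                    func=_quantile_ureduce_func,
    ...<5 lines>...
                    overwrite_input=overwrite_input,
                    method=method)
    r = func(a, **kwargs)
    result = _quantile(arr,
                       quantiles=q,
    ...<2 lines>...
                       out=out,
                       weights=wgt)
    slices_having_nans = np.isnan(arr[-1, ...])
                                  ~~~^^^^^^^^^
IndexError: index -1 is out of bounds for axis 0 with size 0
```

Emit:
{"method": "drive_tool", "body": {
  "claw": [30,30,30,30,30,30,30,30],
  "slide": [
    [-0.05,-0.05,0],
    [-0.05,-0.12,0],
    [-0.05,-0.19,0],
    [-0.05,-0.26,0],
    [-0.05,-0.33,0],
    [-0.05,-0.4,0],
    [-0.05,-0.4,0],
    [-0.05,-0.4,0]
  ],
  "yaw": [0,0,0,0,0,0,0,0]
}}

```text
time: 20.92
tool_pos: [0.4881, -0.2239, 0.5094]
tcp_rot: [-3.14, 0.073, 0.002]
wrist_force: [0.1, 0.6, -0.6]
width: 0.351
grip_force: 0.0
```

```bash
python3 - <<'E'
from h import *
pose()
for n in ('side','top','side'):
    c=cap(n);P=cloud(c);hsv=cv2.cvtColor(c['color'],cv2.COLOR_RGB2HSV)
    m=(P[...,2]>.07)&(P[...,2]<.30)&(abs(P[...,1]+.02)<.025)&(abs(P[...,0]-.613)<.08)&(hsv[...,2]>90)&(hsv[...,1]>50)&(hsv[...,0]<30)
    q=P[m]
    if len(q): print(n,'y',np.percentile(q[:,1],[3,50,97]).round(4),'z',q[:,2].min().round(3),q[:,2].max().round(3))
    if n=='side':
        for lo,hi in((.085,.105),(.15,.16),(.225,.235)):
            s=(q[:,2]>lo)&(q[:,2]<hi);print('  z',lo,'x',(np.percentile(q[s][:,0],[2,98])).round(4))
    else:
        k=(P[...,2]>.2)&(P[...,2]<.235)&(abs(P[...,1]+.04)<.03)&(abs(P[...,0]-.612)<.025)&(hsv[...,2]<110)
        if k.any(): print(' collar',np.percentile(P[k][:,1],[3,50,97]).round(4),k.sum())
a=cv2.resize(ld('side')['color'][110:230,185:345],(600,450),interpolation=cv2.INTER_CUBIC)
b=cv2.resize(ld('top')['color'][95:155,260:340],(600,450),interpolation=cv2.INTER_CUBIC)[:150*1+150]
cv2.imwrite('pics/end.png',np.vstack([a,b])[:600,:,::-1])
E
```

```text
t 20.92 tcp [ 0.4881 -0.2239  0.5094] close dir deg -92.68 q [-0.48 -0.05  1.76  0.    1.43  1.14] F [ 0.13  0.57 -0.63] w 30.0 g 0.0
side y [-0.025  -0.0163 -0.0129] z 0.078 0.274
  z 0.085 x [0.5694 0.6673]
  z 0.15 x [0.5674 0.658 ]
  z 0.225 x [0.5783 0.6329]
top y [-0.031  -0.0246 -0.0064] z 0.082 0.276
 collar [-0.0484 -0.0394 -0.0311] 55
side y [-0.0251 -0.0163 -0.013 ] z 0.079 0.274
  z 0.085 x [0.5694 0.6682]
  z 0.15 x [0.5676 0.6541]
  z 0.225 x [0.5795 0.6353]
```

View pics/end.png

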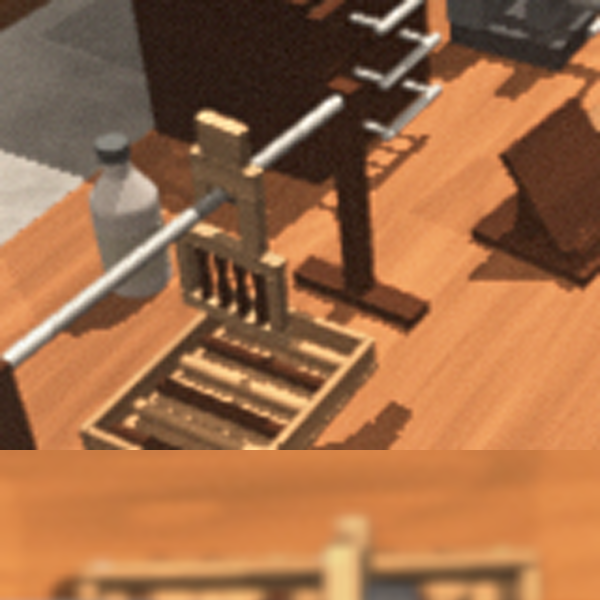

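The carrier hangs still on the rail at (225,210) against the collar. The collar is unchanged at y ≈ -0.0395, and the arm is clear. Handing in.

```bash
python3 -c "
from workcell import bot
print(bot.finish_job())"
```

```text
the job is handed in; nothing more can be done
None
```

I hooked the open-hook carrier on the rail about 120 mm from the collar, slid it into contact (about 4 N) and left it hanging still against the collar; the collar did not measurably move, I never went near the closed carrier, and I handed the job in at about 21 s (no verdict was returned).

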